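# Fit the burner valve crank, seat the valve, back off a quarter turn

## Robot

A 6-joint arm with a two-finger parallel gripper is mounted at the origin on the work surface. World frame = base frame: x ahead of the robot, y to its left, z up, the work surface at z = 0. Lengths are in m, angles in degrees, forces in N, time in s.
With the tool pointing down it reaches from about 0.4 to 0.825 m from the base axis. Payload 7 kg.
Tool frame: the origin (TCP) lies at the very end of the fingers, on their centre line; the grasp point (between the pads) lies 19 mm behind it (pinch_z is the z of the grasp point in the tool frame, in m); z points along the fingers, x is the direction in which the jaws open and shut, and the axes are right-handed (so a half turn about z gives the same grasp; the last joint's range is limited). The gripper opens to 88 mm and grips with 3 to 60 N. Pads are 19 mm wide; open, the fingers measure 130 mm over their backs; the gripper's body (78 mm by 193 mm) begins 47 mm behind the grasp point.
Start: joints at [-51.904, 20.546, 0.682, 0, -70.136, -16.507], TCP at [0.248, -0.628, 0.227] pointing down, gripper open.
Joint ranges: [-176.03, 176.03], [-82.01, 121.73], [-58.28, 71.71], [-173.87, 95.51], [-174.79, -0.11], [-173.66, 173.66]. Speed limits (degrees/s): [136.94, 136.94, 172.46, 180, 180, 180].

## Interface

Orientations are given as [roll, pitch, yaw] about the fixed x, y, z axes, in that order (R = Rz(yaw) Ry(pitch) Rx(roll)).
In Python, from rig import * gives the robot as it stands.
- The arm moves only by the shell command python3 -m handwheel 'ROWS'. ROWS is JSON, one flat list of numbers, 7 for each row, row after row: the opening, from 0 (shut) to 1 (fully open), then the shift along the world's x, y, z scaled (see below), then the turn, a rotation vector about the world's x, y, z scaled (see below). In form: [grip, dx, dy, dz, rx, ry, rz, grip, dx, dy, dz, rx, ry, rz, ...]. A call has 1 to 12 rows; each row shifts and turns the commanded pose from where the row before left it; what a row does not reach is not made up. The controller multiplies each number of a shift by 0.04 m and each number of a turn by 2 pi rad. A row lasts 1/8 s, in which the tool goes at most 62.5 mm and 10.7 degrees, less where a joint would pass 70% of its speed; a pose out of reach is approached as far as the arm can. A call with a number of a shift or a turn outside -1 to 1 is refused whole. A call with a gripper value outside its range is refused whole. The fingers move at their own pace and stop on an object; the grip force is fixed at half the most. Time passes only in rows, so rows that do not move let the fingers close. It gives the time, the measured TCP pose, the force and the opening at its end, in the units of the state.
- get_obs(): the state, without advancing time (a new reading comes with each control period).
- snapshot(name): name is "side" or "top"; returns a dict with "img" (400x640x3 uint8, blue, green, red), "range_z" (400x640 float32, m along the optical axis (not along the pixel's ray), 0 where there is no reading), "camera_matrix" (3x3 intrinsics, pixels), "R" (3x3) and "t" (3): a world point X has camera coordinates R X + t. Camera axes: x right, y down, z forward; pixel columns grow to the right and rows downward; lengths in m; the calibration is good to about 2 mm. A picture is of the moment at which its call begins.
- hand_in(): hands the job in, once; it reports no verdict.
The state is a dict: "t": time; "q": joint angles; "qd": joint speeds; "effort": joint torques, N m; "position": TCP position; "tool_rot": TCP orientation; "ft_force": force on the tool from outside, world axes, zero at the start; "ft_torque": the same for the moment, N m; "width": finger opening in m.
Only numpy, scipy, OpenCV 4.12 (cv2) and the standard library are available. Lean on these libraries where they do the work, as an engineer would, in place of code of your own. Each camera call takes 0.05 s, during which the arm holds its last target.

## Task

Fit the loose crank handle onto the square spindle of the burner valve, fully home on its collar, placed so that its swing will clear the upright yellow pipe. With the crank, turn the valve clockwise (seen from above) until it stops, then back it off a quarter turn and leave the crank on the spindle. Leave the tumbler, tin, wooden block and jacks where they are.

Things in the scene. Friction and masses are not known exactly. Their poses are not given: they have to be found in the camera images.
- crank_hub (a point): Centre of the square hub of the loose crank handle: 46 x 46 mm, 30 mm high (this point 15 mm above its underside), with a 25.6 mm square bore right through it vertically. x points along the arm to the red post, z up. The hub's +y and -y faces are free for gripping; its +x and -x faces carry the arm and the counterweight.
- crank: The aluminium crank handle (0.2 to 0.6 kg, balanced about the hub), lying flat, right way up, on a 3 mm rubber mat; origin on the hub axis at the underside, x along the arm. The arm, 22 mm wide and 12 mm thick, flush with the underside, ends 87 mm from the hub axis; opposite, a round counterweight (34 mm diameter, 22 mm high) reaches 67 mm.
- crank_post (a point): Centre of the crank's upright red post, a cylinder of 20 mm diameter and 45 mm height, fixed on the arm 75 mm from the hub axis; it stands from 12 to 57 mm above the crank's underside, and this point lies 34.5 mm above the underside.
- spindle_seat (a point): On the axis of the upright steel valve spindle, at the top of its brass collar (55 mm above the bench), where the hub's underside sits when fully home. From here the 24 mm square rises 30 mm, then a 7 mm tapered nose narrows to 17 mm. x points along the red pointer on the collar, square to a flat; it turns with the spindle. z up.
- valve: The fixed valve: a grey manifold bar, 60 x 220 mm (long along y), 22 mm high, with the spindle at its middle; origin under the spindle on the bench. Under the collar, 44 to 48 mm above the bench, is a fixed dial disc of 104 mm diameter with a black mark (+x) where the pointer stands when closed and a green one (+y) for a quarter turn open.
- spindle (a joint): Opening of the valve in rad: 0 is closed, a hard stop; it grows anticlockwise seen from above, up to 2.6. It stays where it is left (friction about 0.15 N m). A fitted crank has about 0.07 rad of play on the square to either side.
- riser_top (a point): Top centre of the upright yellow pipe with a yellow cap, fixed on one end of the manifold bar, 90 mm from the spindle axis; up to 30 mm diameter, top 107 mm above the bench. The crank's post and arm cannot pass it.
- stub_top (a point): Top centre of the short dark steel plug, 30 mm diameter, on the other end of the bar, 90 mm from the spindle axis, top 40 mm above the bench; the fitted crank passes over it.
- tumbler: Bystander: green glass tumbler, 56 mm diameter, 55 mm high, upright on the mat; origin at the centre of its underside.
- wax_tin: Bystander: brass-coloured tin, 52 mm diameter, 35 mm high, on the mat; origin at the centre of its underside.
- block: Bystander: wooden block, 45 x 65 mm, 50 mm high, on the bench near the manifold; origin at the centre of its underside.
- jacks: Bystander: steel jacks (two-bladed tongs), about 190 x 65 mm, 18 mm high, lying on the bench near the manifold; origin on the bench near the middle, x along the blades.

How it is judged:
By the outcome, as a careful person would: the job done as asked, in the order asked, and still so for the second after the job is handed in, with the robot touching nothing.
It also fails if it takes over 67 s, if anything falls off the work surface, if the arm or the gripper's body presses on something with over 40 N, if the wrist force passes 120 N, or if a joint passes its speed limit or range.

## Working session

There is one attempt and no reset: what is moved stays moved. The work goes in short steps, Python scripts to look and compute and a shell command to move; the robot and the scene stay as the last step left them, time stands still between calls to the robot, and variables do not carry over. Pictures are saved under pics/ and viewed, and the job is handed in when it is done.

```bash
ls; mkdir -p pics; python3 - <<'E'
from rig import *
import cv2
o=get_obs()
for k in o: print(k,o[k])
for n in("side","top"):
    s=snapshot(n); cv2.imwrite(f"pics/{n}0.png",s["img"])
    print(n,s["camera_matrix"],s["R"],s["t"])
E
```

```text
pics
t 0.0
q [-5.19052251e+01  2.05912088e+01  6.33826981e-01 -2.14711517e-02
 -7.01360716e+01 -1.65060266e+01]
qd [ 0.01939289 -0.0641325   0.00944998  0.03626441  0.00170295 -0.10740771]
effort [-1.81974327e-03 -5.82704508e+01  2.93069905e+01  6.99784756e+00
  6.94125876e-03 -1.54709483e-04]
position [ 0.24815045 -0.62719855  0.2256214 ]
tool_rot [-1.79992798e+02 -9.53374154e-02  1.11581430e+02]
ft_force [0.24774249 0.44141176 0.45049173]
ft_torque [0.01343184 0.01461132 0.00545171]
width 0.08752445208847771
side [[518.26941871   0.         322.94228172]
 [  0.         518.26941871 197.36800357]
 [  0.           0.           1.        ]] [[ 0.99861458 -0.04989706 -0.01670916]
 [-0.04864928 -0.75445077 -0.6545512 ]
 [ 0.02005394  0.65445727 -0.755833  ]] [-0.54644077  0.10483991  1.20276252]
top [[418.69855502   0.         321.75893831]
 [  0.         418.69855502 191.0042952 ]
 [  0.           0.           1.        ]] [[ 0.02467224 -0.99883564  0.04145649]
 [-0.98456769 -0.03146496 -0.17215231]
 [ 0.17325629 -0.03656934 -0.98419761]] [-0.04754745  0.57839394  0.93521865]
```

View pics/side0.png

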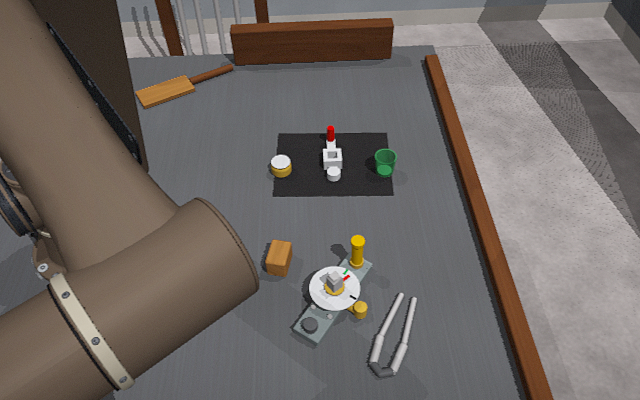

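View pics/top0.png

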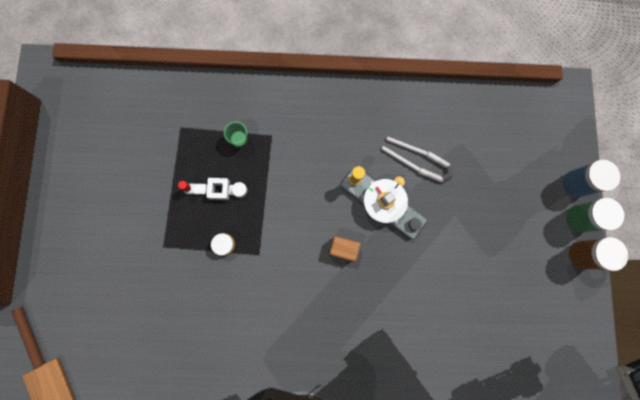

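The side view shows the crank on its mat: hub at (332,158), red post at (331,133) and counterweight at (333,174). The tin is at (281,166) and the tumbler at (385,162). The valve dial is at (334,288), the yellow pipe at (357,250) and the plug at (311,324). In the top view the hub is at (218,188), the post at (184,186), the dial at (386,201), the pipe at (358,176) and the plug at (415,224). I'll enlarge both areas.

```bash
python3 - <<'E'
import cv2,numpy as np
a=cv2.imread("pics/side0.png");b=cv2.imread("pics/top0.png")
r=lambda im,x,y,w,h,f:cv2.resize(im[y:y+h,x:x+w],None,fx=f,fy=f,interpolation=cv2.INTER_CUBIC)
cv2.imwrite("pics/s_v.png",np.hstack([r(a,285,225,100,130,4),r(b,335,155,100,130,4)]))
cv2.imwrite("pics/s_c.png",np.hstack([r(a,265,115,140,90,5)[:, :],]))
cv2.imwrite("pics/t_c.png",r(b,160,120,120,140,4))
E
```

```text
(no output)
```

View pics/s_v.png

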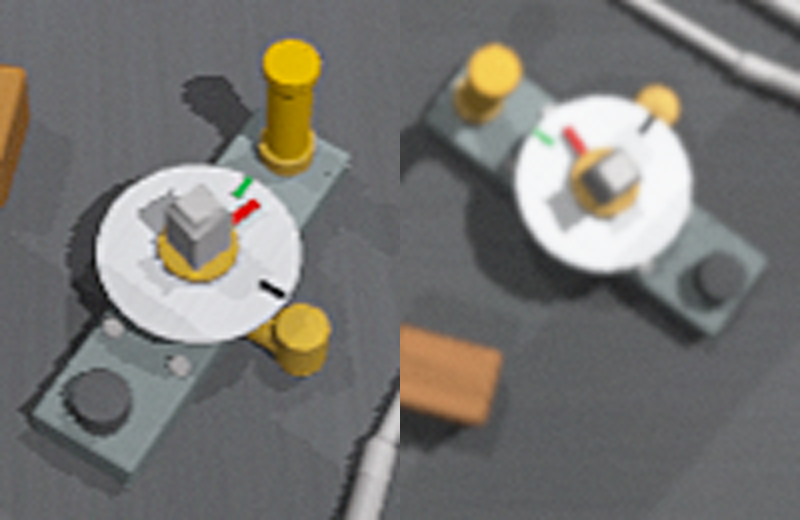

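View pics/s_c.png

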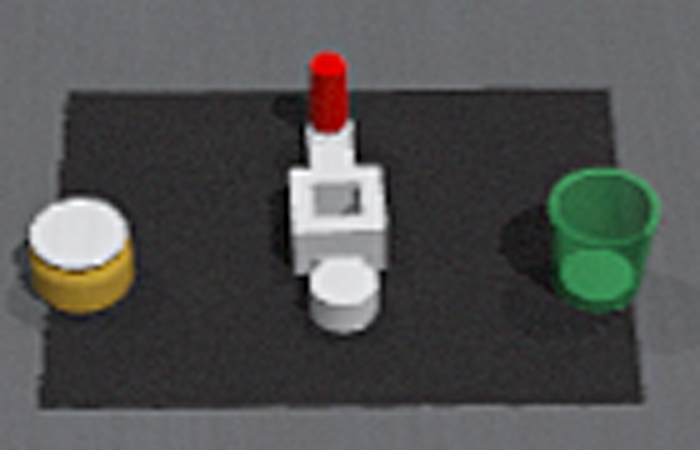

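View pics/t_c.png

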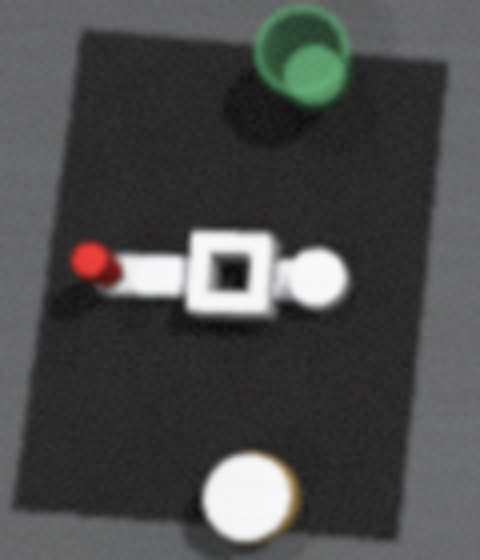

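```bash
cat > h.py <<'E'
from rig import *
import cv2, numpy as np
def cloud(s):
    K=s["camera_matrix"];z=s["range_z"];v,u=np.mgrid[:400,:640]
    p=np.stack([(u-K[0,2])/K[0,0]*z,(v-K[1,2])/K[1,1]*z,z],-1)
    return (p-s["t"])@s["R"]
def ray(s,u,v):
    K=s["camera_matrix"];d=s["R"].T@np.array([(u-K[0,2])/K[0,0],(v-K[1,2])/K[1,1],1])
    return -s["R"].T@s["t"],d/np.linalg.norm(d)
def onz(s,u,v,z):
    c,d=ray(s,u,v);return c+d*(z-c[2])/d[2]
def tri(a,ua,b,ub):
    A=[];r=[]
    for s,u in((a,ua),(b,ub)):
        c,d=ray(s,*u);P=np.eye(3)-np.outer(d,d);A.append(P);r.append(P@c)
    x=np.linalg.lstsq(np.vstack(A),np.hstack(r),rcond=None)[0]
    e=[np.linalg.norm(P@x-q)*1e3 for P,q in zip(A,r)]
    return x.round(4),np.round(e,1)
def blob(m,x,y,w,h):
    k=np.zeros_like(m);k[y:y+h,x:x+w]=m[y:y+h,x:x+w]
    M=cv2.moments(k,True);return (M["m10"]/M["m00"],M["m01"]/M["m00"]),int(M["m00"])
E
python3 - <<'E'
from h import *
S=snapshot("side");T=snapshot("top")
np.set_printoptions(suppress=True,precision=4)
c=lambda f,o,X,Y:((X+.5)/f-.5+o[0],(Y+.5)/f-.5+o[1])
sc=lambda X,Y:c(5,(265,115),X,Y); tc=lambda X,Y:c(4,(160,120),X,Y)
sv=lambda X,Y:c(4,(285,225),X,Y); tv=lambda X,Y:c(4,(335,155),X-400,Y)
print("post top",tri(S,sc(328,65),T,tc(91,261)))
print("bore top",tri(S,sc(335.5,199),T,tc(231,272)))
print("cw top",tri(S,sc(344,284),T,tc(316,278)))
print("riser top",tri(S,sv(292,62),T,tv(496,70)))
print("stub top",tri(S,sv(100,394),T,tv(719,278)))
print("nose top",tri(S,sv(195,203),T,tv(618,169)))
print("dial",tri(S,sv(199,250),T,tv(604,183)))
print("tin top",tri(S,sc(80,235),T,tc(248,497)))
print("block top corner? skip")
for n,s in(("S",S),("T",T)):
    P=cloud(s)
    def sel(x0,x1,y0,y1,z0,z1):
        m=(P[...,0]>x0)&(P[...,0]<x1)&(P[...,1]>y0)&(P[...,1]<y1)&(P[...,2]>z0)&(P[...,2]<z1)&(s["range_z"]>0)
        q=P[m]; return len(q),q.mean(0).round(4) if len(q) else 0
    cx=tri(S,sc(335.5,199),T,tc(231,272))[0]
    cv=tri(S,sv(199,250),T,tv(604,183))[0]
    print(n,"hubtop",sel(cx[0]-.04,cx[0]+.04,cx[1]-.04,cx[1]+.04,.028,.04))
    print(n,"dial",sel(cv[0]-.06,cv[0]+.06,cv[1]-.06,cv[1]+.06,.043,.051))
    print(n,"nose",sel(cv[0]-.04,cv[0]+.04,cv[1]-.04,cv[1]+.04,.088,.1))
E
```

```text
post top (array([0.5818, 0.2911, 0.0609]), array([0., 0.]))
bore top (array([0.5817, 0.2158, 0.0367]), array([0.6, 0.6]))
cw top (array([0.5825, 0.1679, 0.0234]), array([0.1, 0.1]))
riser top (array([ 0.6148, -0.1107,  0.1085]), array([0.2, 0.2]))
stub top (array([ 0.509 , -0.254 ,  0.0376]), array([0., 0.]))
nose top (array([ 0.5618, -0.1825,  0.094 ]), array([1.6, 1.6]))
dial (array([ 0.5622, -0.1829,  0.0496]), array([0.1, 0.1]))
tin top (array([0.4503, 0.197 , 0.0379]), array([0., 0.]))
block top corner? skip
S hubtop (190, array([0.5806, 0.2161, 0.0327]))
S dial (1346, array([ 0.5603, -0.1872,  0.0479]))
S nose (98, array([ 0.5613, -0.1847,  0.0914]))
T hubtop (268, array([0.5822, 0.2179, 0.032 ]))
T dial (1186, array([ 0.5603, -0.1823,  0.0471]))
T nose (75, array([ 0.5613, -0.1821,  0.0906]))
```

Triangulated positions from the two views:

| Item | x (m) | y (m) | Note |
|---|---|---|---|
| Hub | 0.581 | 0.216 | crank yaw about 90° |
| Spindle | 0.562 | -0.1825 | |
| Pipe | – | – | about 53.6° around the spindle, which is the green mark's side |

Next I need the pointer angle and the block's position.

```bash
python3 - <<'E'
from h import *
np.set_printoptions(suppress=True,precision=4)
S=snapshot("side");T=snapshot("top")
for n,s,box in(("S",S,(300,255,65,55)),("T",T,(360,170,50,60))):
    hsv=cv2.cvtColor(s["img"],cv2.COLOR_BGR2HSV);H,Sa,V=cv2.split(hsv)
    red=((H<8)|(H>172))&(Sa>120)&(V>80)
    gr=(H>45)&(H<85)&(Sa>100)
    P=cloud(s)
    for c,m,z in(("red",red,.054),("green",gr,.0482)):
        (u,v),k=blob(m.astype(np.uint8),*box)
        p=onz(s,u,v,z);d=p[:2]-[.562,-.1825]
        print(n,c,(round(u,1),round(v,1)),k,p,np.degrees(np.arctan2(d[1],d[0])),np.linalg.norm(d))
        x,y,w,h=box;mm=np.zeros_like(m);mm[y:y+h,x:x+w]=m[y:y+h,x:x+w]
        if c=="red":
            print("z",np.median(P[mm][:,2]))
            vs,us=np.nonzero(mm);Q=np.array([onz(s,a,b,.054)[:2] for a,b in zip(us,vs)])
            l=cv2.fitLine(Q.astype(np.float32),cv2.DIST_L2,0,.01,.01).ravel();print("line yaw",np.degrees(np.arctan2(l[1],l[0])))
    # block
    m=((H>8)&(H<20)&(Sa>110)&(abs(P[...,2]-.05)<.006)&(P[...,0]>.3)&(P[...,0]<.6)&(P[...,1]<.0)&(P[...,1]>-.3))
    q=P[m][:,:2]; r=cv2.minAreaRect(q.astype(np.float32)); print(n,"block",len(q),q.mean(0),cv2.boxPoints(r).round(3).tolist())
    # nose flat rect
    m=(abs(P[...,0]-.562)<.03)&(abs(P[...,1]+.1825)<.03)&(P[...,2]>.0885)
    r=cv2.minAreaRect(P[m][:,:2].astype(np.float32));print(n,"nose",r)
    m=(abs(P[...,0]-.58)<.05)&(abs(P[...,1]-.216)<.036)&(abs(P[...,2]-.0325)<.004)
    r=cv2.minAreaRect(P[m][:,:2].astype(np.float32));print(n,"hub",r)
E
```

```text
S red (345.6, 277.4) 20 [ 0.5866 -0.164   0.054 ] 36.976404410877656 0.030785470369222797
z 0.05487715060815655
line yaw 38.59285
S green (345.3, 271.2) 11 [ 0.5875 -0.1452  0.0482] 55.66058809856327 0.045172182614994255
S block 513 [ 0.4467 -0.091 ] [[0.4020000100135803, -0.10100000351667404], [0.5640000104904175, -0.20800000429153442], [0.6029999852180481, -0.15000000596046448], [0.44200000166893005, -0.041999999433755875]]
S nose ((0.561063826084137, -0.18307673931121826), (0.021971886977553368, 0.022228233516216278), 44.04389953613281)
S hub ((0.5807965993881226, 0.2188577651977539), (0.05150603502988815, 0.04572416841983795), 89.79159545898438)
T red (378.5, 190.3) 10 [ 0.585  -0.1652  0.054 ] 37.03234286488486 0.028794448697709762
z 0.05328789254252479
line yaw 37.883587Traceback (most recent call last):
  File "<stdin>", line 10, in <module>
  File "h.py", line 21, in blob
    M=cv2.moments(k,True);return (M["m10"]/M["m00"],M["m01"]/M["m00"]),int(M["m00"])
                                  ~~~~~~~~^~~~~~~~~
ZeroDivisionError: float division by zero
```

```bash
python3 -m handwheel '[1,0,0,0,0,0,0]'; python3 -m handwheel '[1,0.5,0.5,0.2,0,0,-0.03,1,1,1,0,0,0,-0.03]'; python3 -c "
from rig import *
o=get_obs();print(o['t'],o['q'],o['position'],o['tool_rot'])"
```

```text
t: 0.42
position: [0.2483, -0.6276, 0.2264]
tool_rot: [-180.0, -0.0, 111.6]
ft_force: [0.1, -0.3, -0.1]
width: 0.0878
t: 0.68
position: [0.3077, -0.5686, 0.2348]
tool_rot: [180.0, 0.0, 89.7]
ft_force: [0.5, -1.2, 0.6]
width: 0.0876
0.675 [-4.43110438e+01  1.75876065e+01 -2.53773790e+00  2.81781343e-02
 -6.98365783e+01 -4.59899288e+01] [ 0.3076518  -0.56862701  0.23481333] [1.79990998e+02 4.54827911e-02 8.97087280e+01]
```

Turn bookkeeping: q6 = yaw − q1 − 180. The pointer is at about 37.5° and the pipe at about 53.6°. I'll put the crank arm opposite the pointer (pointer + 180°), so its sweep of about 144° to 234° clears the pipe. To keep q6 in range I'll grip at tool yaw 360°. Now moving over the crank.

```bash
python3 -m handwheel '[1,0.263,0.754,0,0,0,0.0289,1,0.263,0.754,0,0,0,0.0289,1,0.263,0.754,0,0,0,0.0289,1,0.263,0.754,0,0,0,0.0289,1,0.263,0.754,0,0,0,0.0289,1,0.263,0.754,0,0,0,0.0289,1,0.263,0.754,0,0,0,0.0289,1,0.263,0.754,0,0,0,0.0289,1,0.263,0.754,0,0,0,0.0289,1,0.263,0.754,0,0,0,0.0289,1,0.263,0.754,0,0,0,0.0289,1,0.263,0.754,0,0,0,0.0289]' && python3 -m handwheel '[1,0.263,0.754,0,0,0,0.0289,1,0.263,0.754,0,0,0,0.0289,1,0.263,0.754,0,0,0,0.0289,1,0.263,0.754,0,0,0,0.0289,1,0.263,0.754,0,0,0,0.0289,1,0.263,0.754,0,0,0,0.0289,1,0.263,0.754,0,0,0,0.0289,1,0.263,0.754,0,0,0,0.0289,1,0.263,0.754,0,0,0,0.0289,1,0.263,0.754,0,0,0,0.0289]' && python3 -m handwheel '[1,0.263,0.754,0,0,0,0.0289,1,0.263,0.754,0,0,0,0.0289,1,0.263,0.754,0,0,0,0.0289,1,0.263,0.754,0,0,0,0.0289,1,0,0,0,0,0,0]'; python3 -c "
from rig import *
o=get_obs();print(o['t'],o['q'],o['position'],o['tool_rot'])"
```

```text
t: 2.17
position: [0.4345, -0.2051, 0.2349]
tool_rot: [-180.0, 0.0, -144.6]
ft_force: [0.2, 0.2, -0.8]
width: 0.0871
t: 3.42
position: [0.5397, 0.0965, 0.2348]
tool_rot: [-180.0, -0.0, -40.5]
ft_force: [0.4, -0.7, 0.1]
width: 0.0875
t: 4.05
position: [0.5818, 0.2178, 0.2339]
tool_rot: [180.0, 0.0, 0.9]
ft_force: [-0.6, -0.7, -0.4]
width: 0.0877
4.05 [ 3.85067609e+01  1.52936694e+01 -5.83835635e+00 -2.59894280e-03
 -6.89002830e+01  1.42387719e+02] [0.5817976  0.21781429 0.23390997] [1.79982202e+02 2.70731715e-02 8.93539433e-01]
```

```bash
python3 -m handwheel '[1,0,-0.033,-0.95,0,0,-0.0016,1,0,0,-0.95,0,0,0,1,0,0,-0.95,0,0,0,1,0,0,-0.95,0,0,0,1,0,0,-0.95,0,0,0,1,0,0,-0.5,0,0,0,1,0,0,-0.3,0,0,0,1,0,0,-0.15,0,0,0,1,0,0,0,0,0,0]'; python3 - <<'E'
from h import *
o=get_obs();print(o['position'],o['tool_rot'],o['ft_force'])
a=snapshot("side")["img"];b=snapshot("top")["img"]
r=lambda im,x,y,w,h,f:cv2.resize(im[y:y+h,x:x+w],None,fx=f,fy=f,interpolation=cv2.INTER_CUBIC)
cv2.imwrite("pics/g1.png",np.hstack([r(a,270,90,100,120,4),r(b,165,130,100,120,4)]))
E
```

```text
t: 5.18
position: [0.5816, 0.2148, 0.0069]
tool_rot: [-180.0, -0.0, 0.1]
ft_force: [0.1, 0.1, 0.8]
width: 0.088
[0.58164959 0.21475739 0.00691899] [-1.79989382e+02 -2.06230087e-02  1.20316378e-01] [0.13540894 0.09387723 0.75503375]
```

View pics/g1.png

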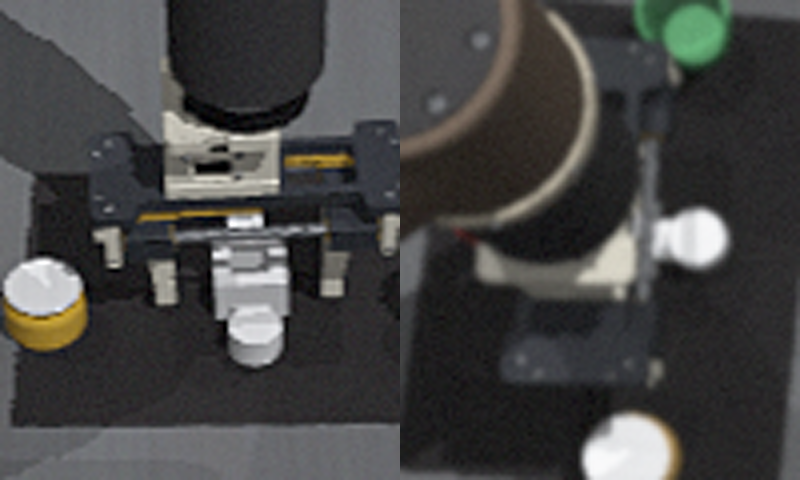

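The side crop shows the fingers, at (165,285) and (335,270), straddling the hub at (250,285) with clear gaps on both sides. Nothing else is touched, so I'll close.

```bash
python3 -m handwheel '[1,0,0.04,0,0,0,0,0,0,0,0,0,0,0,0,0,0,0,0,0,0,0,0,0,0,0,0,0,0,0,0,0,0,0,0,0,0,0,0,0,0,0,0,0,0,0,0,0,0]'; python3 -m handwheel '[0,0,0,0,0,0,0,0,0,0,0,0,0,0,0,0,0,0.3,0,0,0,0,0,0,0.8,0,0,0,0,0,0,0.8,0,0,0,0,0,0,0,0,0,0]'; python3 - <<'E'
from h import *
o=get_obs();print(o['t'],o['position'],o['tool_rot'],o['ft_force'],o['width'])
a=snapshot("side")["img"];b=snapshot("top")["img"]
r=lambda im,x,y,w,h,f:cv2.resize(im[y:y+h,x:x+w],None,fx=f,fy=f,interpolation=cv2.INTER_CUBIC)
cv2.imwrite("pics/g2.png",np.hstack([r(a,270,70,100,140,4),r(b,165,130,100,140,4)]))
E
```

```text
t: 6.15
position: [0.5817, 0.2165, 0.0066]
tool_rot: [-180.0, -0.0, 0.2]
ft_force: [1.2, -0.1, -0.2]
width: 0.0462
t: 6.9
position: [0.5828, 0.2173, 0.0859]
tool_rot: [-179.8, -0.2, 0.2]
ft_force: [0.1, -0.8, -2.7]
width: 0.0457
6.9 [0.58275916 0.2173087  0.08588335] [-1.79837857e+02 -2.34596691e-01  1.61596541e-01] [ 0.08853587 -0.82216662 -2.71194514] 0.045693155370467184
```

View pics/g2.png

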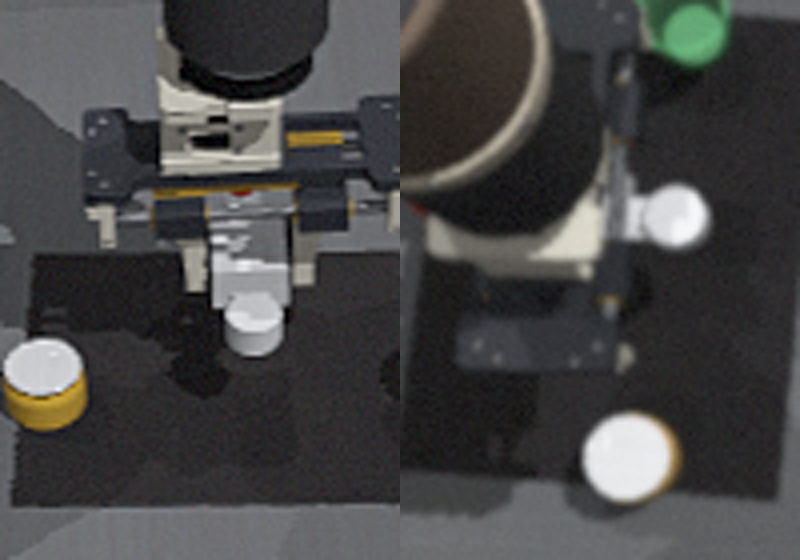

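The hub is held level at 45.7 mm with a load of about 2.7 N, and neighbours are untouched. Now raising it, then carrying it to above the spindle while turning 232° back.

```bash
python3 -m handwheel '[0,0,0,1,0,0,0,0,0,0,1,0,0,0,0,-0.0236,-0.4543,0,0,0,-0.0294,0,-0.0236,-0.4543,0,0,0,-0.0294,0,-0.0236,-0.4543,0,0,0,-0.0294,0,-0.0236,-0.4543,0,0,0,-0.0294,0,-0.0236,-0.4543,0,0,0,-0.0294,0,-0.0236,-0.4543,0,0,0,-0.0294,0,-0.0236,-0.4543,0,0,0,-0.0294,0,-0.0236,-0.4543,0,0,0,-0.0294]' && python3 -m handwheel '[0,-0.0236,-0.4543,0,0,0,-0.0294,0,-0.0236,-0.4543,0,0,0,-0.0294,0,-0.0236,-0.4543,0,0,0,-0.0294,0,-0.0236,-0.4543,0,0,0,-0.0294,0,-0.0236,-0.4543,0,0,0,-0.0294,0,-0.0236,-0.4543,0,0,0,-0.0294,0,-0.0236,-0.4543,0,0,0,-0.0294,0,-0.0236,-0.4543,0,0,0,-0.0294,0,-0.0236,-0.4543,0,0,0,-0.0294,0,-0.0236,-0.4543,0,0,0,-0.0294]' && python3 -m handwheel '[0,-0.0236,-0.4543,0,0,0,-0.0294,0,-0.0236,-0.4543,0,0,0,-0.0294,0,-0.0236,-0.4543,0,0,0,-0.0294,0,-0.0236,-0.4543,0,0,0,-0.0294,0,0,0,0,0,0,0]'; python3 - <<'E'
from h import *
o=get_obs();print(o['t'],o['q'],o['position'],o['tool_rot'],o['ft_force'],o['width'])
a=snapshot("side")["img"];b=snapshot("top")["img"]
r=lambda im,x,y,w,h,f:cv2.resize(im[y:y+h,x:x+w],None,fx=f,fy=f,interpolation=cv2.INTER_CUBIC)
cv2.imwrite("pics/g3.png",np.hstack([r(a,270,200,100,140,4),r(b,335,130,100,140,4)]))
E
```

```text
t: 8.25
position: [0.5727, 0.0701, 0.1609]
tool_rot: [179.8, -0.0, -84.9]
ft_force: [-0.1, -0.0, -3.0]
width: 0.0458
t: 9.5
position: [0.5633, -0.1113, 0.1609]
tool_rot: [-180.0, -0.2, 169.3]
ft_force: [-0.4, 0.2, -2.9]
width: 0.0458
t: 10.12
position: [0.5595, -0.1842, 0.1609]
tool_rot: [-179.9, -0.1, 127.2]
ft_force: [-0.2, 0.1, -3.0]
width: 0.0459
10.125 [ 7.67711533e-01  1.55364306e+01 -1.55486484e+01 -2.74891233e-02
 -5.90893768e+01 -5.35791907e+01] [ 0.55948618 -0.18416451  0.16093825] [-1.79873594e+02 -1.22521515e-01  1.27174229e+02] [-0.17463787  0.06821304 -3.01833831] 0.045906224642976765
```

View pics/g3.png

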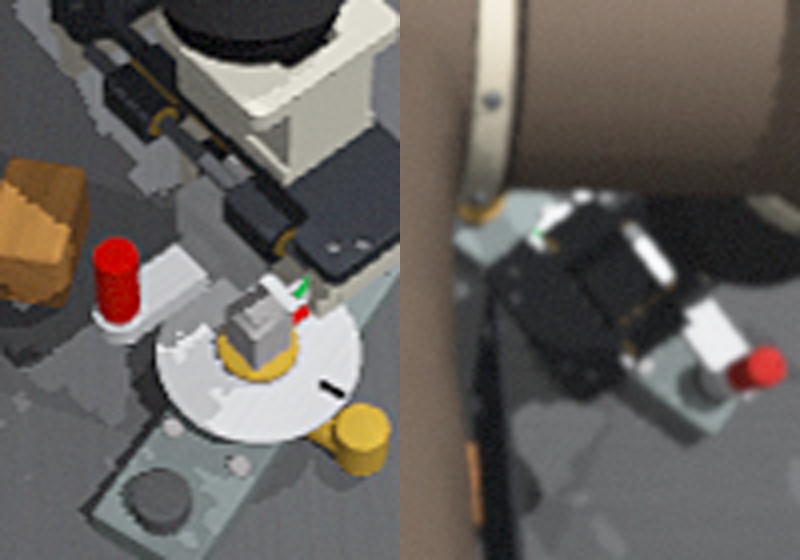

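The side crop shows the red post at (116,250), with the hub hidden behind the fingers and the spindle nose at (265,290), below and to the right. The top crop shows the post at (767,362), over the plug end. I'll triangulate the post to check where the held hub is.

```bash
python3 - <<'E'
from h import *
S=snapshot("side");T=snapshot("top");o=get_obs()
res=[]
for n,s,box in(("S",S,(280,240,30,50)),("T",T,(405,200,45,50))):
    H,Sa,V=cv2.split(cv2.cvtColor(s["img"],cv2.COLOR_BGR2HSV))
    red=(((H<8)|(H>172))&(Sa>120)&(V>80)).astype(np.uint8)
    x,y,w,h=box;m=np.zeros_like(red);m[y:y+h,x:x+w]=red[y:y+h,x:x+w]
    (u,v),k=blob(m,*box);print(n,u,v,k);res.append((u,v))
    P=cloud(s);q=P[(m>0)&(s["range_z"]>0)];zt=np.percentile(q[:,2],90);q=q[q[:,2]>zt-.008];print(" top pts",len(q),q.mean(0),np.median(q,0))
c=lambda f,o,X,Y:((X+.5)/f-.5+o[0],(Y+.5)/f-.5+o[1])
p=tri(S,c(4,(270,200),116,250),T,c(4,(335,130),767-400,361));print("post top",p)
a=np.radians(o["tool_rot"][2]+90);e=o["position"][:2]+.075*np.array([np.cos(a),np.sin(a)]);print("expected",e,o["position"][2]+.0534)
print("offset along/across crank",(p[0][:2]-e)@np.array([np.cos(a),np.sin(a)]),(p[0][:2]-e)@np.array([-np.sin(a),np.cos(a)]))
# pointer again
for f in(1,):
    s=S;H,Sa,V=cv2.split(cv2.cvtColor(s["img"],cv2.COLOR_BGR2HSV))
    red=(((H<8)|(H>172))&(Sa>120)&(V>80)).astype(np.uint8);print(blob(red,335,265,30,25))
E
```

```text
S 299.0841121495327 268.8224299065421 214
 top pts 100 [ 0.49671323 -0.23187075  0.21370577] [ 0.49657698 -0.23233733  0.21408391]
T 423.9259259259259 221.46296296296296 108
 top pts 77 [ 0.49721562 -0.22906325  0.21406075] [ 0.4976253  -0.22871384  0.21411065]
post top (array([ 0.4984, -0.2305,  0.2179]), array([1.2, 1.2]))
expected [ 0.5008288 -0.2284812] 0.21538015000604496
offset along/across crank 0.0031557194256678365 0.00012674701622862532
((344.8, 277.93333333333334), 15)
```

```bash
python3 - <<'E'
from h import *
S=snapshot("side");T=snapshot("top");o=get_obs()
c=lambda f,o,X,Y:((X+.5)/f-.5+o[0],(Y+.5)/f-.5+o[1])
a=np.radians(o["tool_rot"][2]+90);ex=np.array([np.cos(a),np.sin(a)]);ey=np.array([-ex[1],ex[0]]);e=o["position"][:2]+.075*ex
r=lambda im,x,y,w,h,f:cv2.resize(im[y:y+h,x:x+w],None,fx=f,fy=f,interpolation=cv2.INTER_CUBIC)
cv2.imwrite("pics/p1.png",np.hstack([r(S["img"],285,250,30,40,12),r(T["img"],410,205,30,40,12)]))
for n,s,uv in(("S",S,c(4,(270,200),116,250)),("T",T,c(4,(335,130),367,361))):
    p=onz(s,*uv,.2148)[:2];print(n,uv,p,(p-e)@ex,(p-e)@ey)
E
```

```text
S (298.625, 262.125) [ 0.49704737 -0.22862502] 0.0033326144963904828 -0.002286825112640259
T (426.375, 219.875) [ 0.49994011 -0.23118382] 0.002588893881550022 0.0015029310957270351
```

View pics/p1.png

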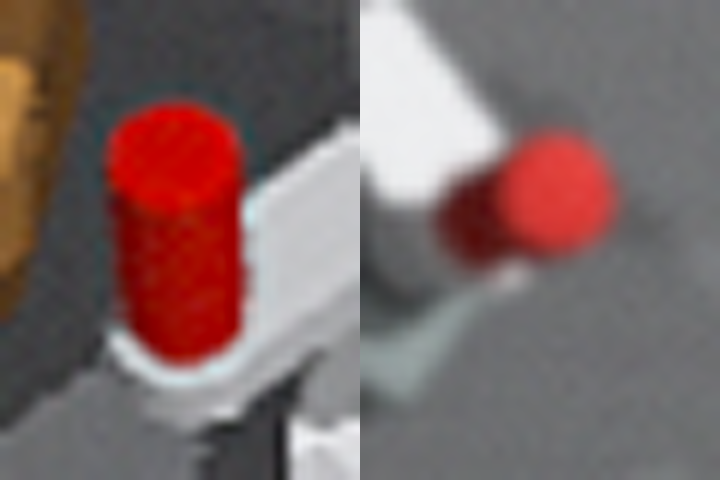

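```bash
python3 -m handwheel '[0,0.0875,0.06,-0.7,0,0,0.001,0,0,0,-0.6,0,0,0,0,0,0,-0.15,0,0,0,0,0,0,0,0,0,0]'; python3 - <<'E'
from h import *
S=snapshot("side");T=snapshot("top");o=get_obs()
print(o["position"],o["tool_rot"],o["ft_force"])
r=lambda im,x,y,w,h,f:cv2.resize(im[y:y+h,x:x+w],None,fx=f,fy=f,interpolation=cv2.INTER_CUBIC)
cv2.imwrite("pics/p2.png",np.hstack([r(S["img"],270,255,100,90,6)]))
cv2.imwrite("pics/p3.png",np.hstack([r(T["img"],380,190,60,60,10)]))
E
```

```text
t: 10.92
position: [0.5644, -0.1809, 0.1048]
tool_rot: [-180.0, 0.0, 127.7]
ft_force: [-0.2, 1.3, -2.8]
width: 0.0463
[ 0.56495058 -0.18101458  0.10563617] [1.79939911e+02 6.71492548e-02 1.27687683e+02] [ 0.06929935 -0.16290035 -2.74942803]
```

View pics/p2.png

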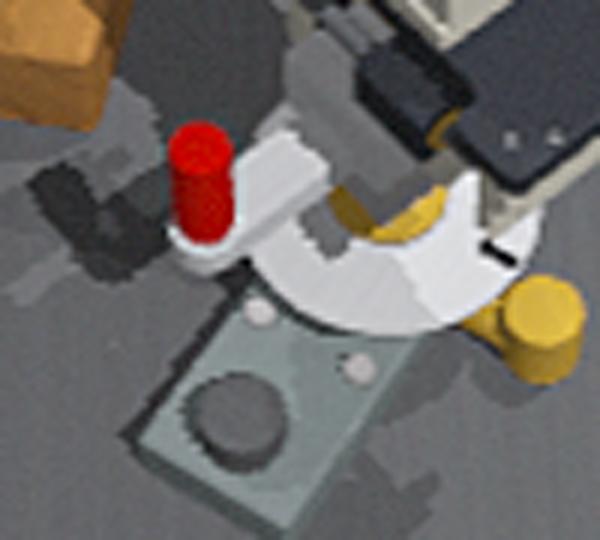

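View pics/p3.png

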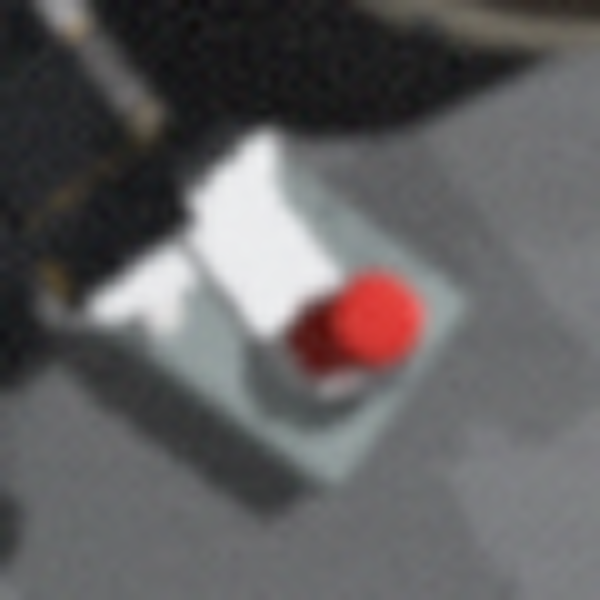

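```bash
python3 - <<'E'
from h import *
S=snapshot("side");T=snapshot("top")
P=np.mean([ (lambda o:o["position"])(get_obs()) for _ in range(1)],0);o=get_obs();print(o["position"],o["tool_rot"])
c=lambda f,o,X,Y:((X+.5)/f-.5+o[0],(Y+.5)/f-.5+o[1])
us=c(6,(270,255),201,148);ut=c(10,(380,190),376,318)
a=np.radians(o["tool_rot"][2]+90);ex=np.array([np.cos(a),np.sin(a)]);ey=np.array([-ex[1],ex[0]])
print("tri",tri(S,us,T,ut))
for n,s,u in(("S",S,us),("T",T,ut)):
    p=onz(s,*u,P[2]+.0534)[:2];h=p-.075*ex;print(n,"hub",h,"rel TCP",h-P[:2],"to spindle",np.array([.562,-.1825])-h)
E
```

```text
[ 0.56485782 -0.18105306  0.10564106] [1.79926012e+02 6.86927324e-02 1.27672816e+02]
tri (array([ 0.5025, -0.2282,  0.1581]), array([0.2, 0.2]))
S hub [ 0.5616105  -0.18301485] rel TCP [-0.00324732 -0.00196179] to spindle [0.0003895  0.00051485]
T hub [ 0.5619554  -0.18212825] rel TCP [-0.00290242 -0.00107519] to spindle [ 4.46034585e-05 -3.71752883e-04]
```

In both views the hub axis is within 0.5 mm of the spindle axis, and the yaw agrees (37.7° against about 37.5°). Lowering gently and watching the force.

```bash
python3 -m handwheel '[0,0,0,-0.12,0,0,0,0,0,0,-0.12,0,0,0,0,0,0,-0.08,0,0,0,0,0,0,0,0,0,0]'; python3 -m handwheel '[0,0,0,-0.08,0,0,0,0,0,0,-0.08,0,0,0,0,0,0,0,0,0,0]'
```

```text
t: 11.62
position: [0.5639, -0.181, 0.0913]
tool_rot: [-180.0, -0.0, 127.7]
ft_force: [-0.1, 0.3, -2.7]
width: 0.0459
t: 12.0
position: [0.5644, -0.1809, 0.0851]
tool_rot: [180.0, 0.0, 127.7]
ft_force: [0.6, 0.3, -3.0]
width: 0.0458
```

```bash
python3 -m handwheel '[0,0,0,-0.1,0,0,0,0,0,0,-0.1,0,0,0,0,0,0,0,0,0,0]'; python3 -m handwheel '[0,0,0,-0.1,0,0,0,0,0,0,-0.1,0,0,0,0,0,0,0,0,0,0]'; python3 -m handwheel '[0,0,0,-0.08,0,0,0,0,0,0,-0.08,0,0,0,0,0,0,0,0,0,0]'
```

```text
t: 12.38
position: [0.5644, -0.1809, 0.077]
tool_rot: [180.0, -0.0, 127.7]
ft_force: [2.3, 0.4, -4.6]
width: 0.0459
t: 12.75
position: [0.5644, -0.1809, 0.069]
tool_rot: [180.0, -0.0, 127.7]
ft_force: [3.4, 1.5, -5.0]
width: 0.046
t: 13.12
position: [0.5644, -0.181, 0.0627]
tool_rot: [180.0, 0.0, 127.7]
ft_force: [3.4, 1.2, -5.0]
width: 0.0455
```

```bash
python3 -m handwheel '[0,0.01,0,-0.05,0,0,0,0,0,0,-0.03,0,0,0,0,0,0,0,0,0,0]'; python3 -m handwheel '[0,0,0,-0.025,0,0,0,0,0,0,0,0,0,0]'; python3 -m handwheel '[0,0,0,-0.025,0,0,0,0,0,0,0,0,0,0]'
```

```text
t: 13.5
position: [0.5645, -0.181, 0.0596]
tool_rot: [-180.0, -0.0, 127.6]
ft_force: [2.6, 1.8, -2.9]
width: 0.0454
t: 13.75
position: [0.5645, -0.181, 0.0587]
tool_rot: [-180.0, -0.0, 127.7]
ft_force: [2.3, 1.2, -2.8]
width: 0.046
t: 14.0
position: [0.5645, -0.1811, 0.0585]
tool_rot: [180.0, 0.0, 127.7]
ft_force: [-1.6, 2.7, 5.9]
width: 0.0456
```

Contact came at TCP z = 0.0585 (predicted 0.0586), with the upward force rising by 9 N. The hub is home on the collar. Before turning I'll check the grip visually.

```bash
python3 - <<'E'
from h import *
S=snapshot("side");T=snapshot("top");o=get_obs()
print(o["position"],o["tool_rot"],o["ft_force"],o["ft_torque"])
r=lambda im,x,y,w,h,f:cv2.resize(im[y:y+h,x:x+w],None,fx=f,fy=f,interpolation=cv2.INTER_CUBIC)
cv2.imwrite("pics/f1.png",r(S["img"],270,245,110,90,7))
cv2.imwrite("pics/f2.png",r(T["img"],350,170,90,75,8))
E
```

```text
[ 0.56456    -0.18102742  0.05852398] [1.79995378e+02 1.49173329e-02 1.27666761e+02] [-1.53940748  2.07273917  4.14617197] [ 0.9396434   0.27126604 -0.05629318]
```

View pics/f1.png

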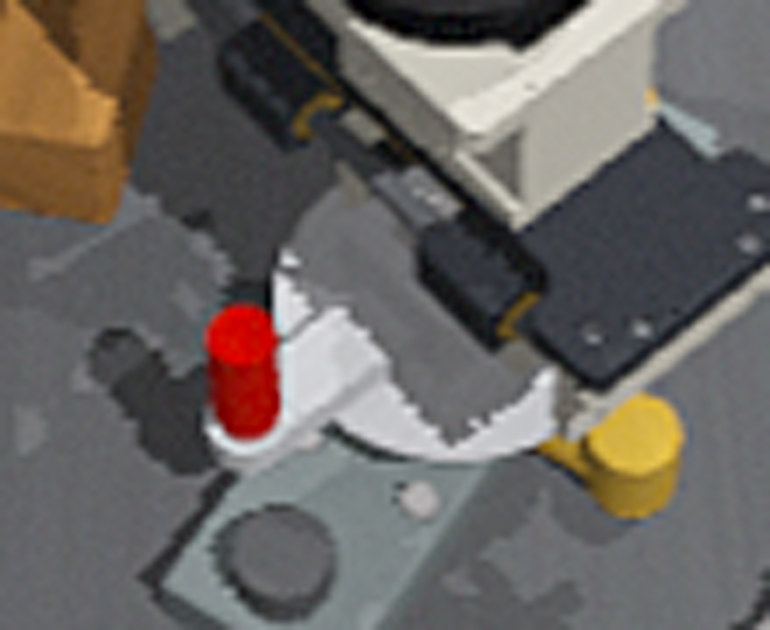

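View pics/f2.png

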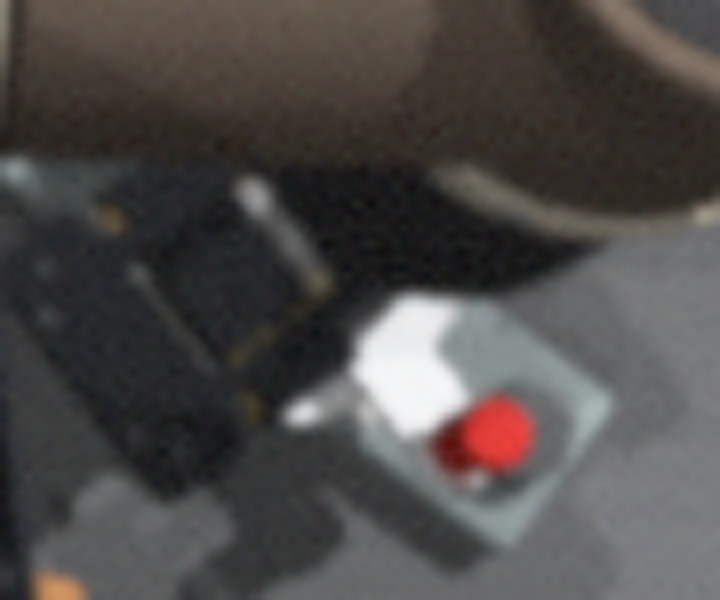

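Side crop: the post at (243,375) and arm are level over the dial, and the arm points to the plug end, clear of the pipe. I'll turn one small clockwise step first and watch the side forces, to see whether the TCP is on the spindle axis.

```bash
python3 -m handwheel '[0,0,0,0,0,0,-0.015,0,0,0,0,0,0,-0.015,0,0,0,0,0,0,0]'; python3 -m handwheel '[0,0,0,0,0,0,-0.02,0,0,0,0,0,0,-0.02,0,0,0,0,0,0,0]';  python3 -c "
from rig import *
o=get_obs();print(o['position'],o['tool_rot'],o['ft_force'],o['ft_torque'])"
```

```text
t: 14.48
position: [0.5654, -0.1812, 0.0585]
tool_rot: [179.9, 0.1, 116.9]
ft_force: [2.3, -0.1, 4.5]
width: 0.0459
t: 14.85
position: [0.5656, -0.1818, 0.0585]
tool_rot: [179.9, 0.1, 102.6]
ft_force: [2.6, -4.0, 3.3]
width: 0.0457
[ 0.56555409 -0.1817532   0.05854162] [1.79911159e+02 7.92129843e-02 1.02551743e+02] [ 2.62086284 -4.00442927  3.29245233] [-1.30033262 -1.04311587  0.02172856]
```

```bash
python3 -m handwheel '[0,0,-0.02,0,0,0,-0.02,0,0,-0.012,0,0,0,-0.02,0,0,-0.012,0,0,0,-0.02,0,0,0,0,0,0,0]'; python3 -m handwheel '[0,0,-0.012,0,0,0,-0.02,0,0,-0.012,0,0,0,-0.015,0,0,0,0,0,0,0]';  python3 -c "
from rig import *
o=get_obs();print(o['position'],o['tool_rot'],o['ft_force'],o['ft_torque'])"
```

```text
t: 15.35
position: [0.5656, -0.1828, 0.0585]
tool_rot: [179.9, -0.0, 81.1]
ft_force: [3.1, -0.3, 5.6]
width: 0.0462
t: 15.72
position: [0.5655, -0.1834, 0.0585]
tool_rot: [179.9, -0.0, 68.5]
ft_force: [1.7, 3.2, 6.1]
width: 0.0455
[ 0.56547672 -0.1834264   0.05853647] [ 1.79905860e+02 -4.60157267e-02  6.85069600e+01] [1.67061815 3.21636701 6.06808923] [ 0.79161314 -0.83154538 -0.08304595]
```

```bash
for i in 1 2; do python3 -m handwheel '[0,0,0,0,0,0,-0.01,0,0,0,0,0,0,-0.008,0,0,0,0,0,0,0]' >/dev/null; python3 -c "
from rig import *
o=get_obs();print(o['position'].round(4),o['tool_rot'].round(2),o['ft_force'].round(1),o['ft_torque'].round(3))"; done;  python3 -m handwheel '[0,0,0,0,0,0,-0.006,0,0,0,0,0,0,0]'; python3 -c "
from rig import *
o=get_obs();print(o['position'].round(4),o['tool_rot'].round(2),o['ft_force'].round(1),o['ft_torque'].round(3))"
```

```text
[ 0.5653 -0.1837  0.0585] [ 1.7992e+02 -3.0000e-02  6.2070e+01] [2.7 1.  5.6] [ 0.267 -0.842 -0.091]
[ 0.5652 -0.1839  0.0585] [ 1.7993e+02 -2.0000e-02  5.5580e+01] [ 3.4 -0.   7.2] [-0.235 -0.748 -0.094]
t: 16.73
position: [0.5651, -0.184, 0.0585]
tool_rot: [179.9, -0.0, 53.4]
ft_force: [2.1, -1.0, 6.7]
width: 0.046
[ 0.5651 -0.184   0.0585] [ 1.7993e+02 -2.0000e-02  5.3440e+01] [ 2.1 -1.   6.7] [-0.372 -0.727 -0.102]
```

```bash
for i in 1 2 3 4 ; do python3 -m handwheel '[0,0,0,0,0,0,-0.004,0,0,0,0,0,0,0]' >/dev/null; python3 -c "
from rig import *
o=get_obs();print(o['position'].round(4),o['tool_rot'].round(2),o['ft_force'].round(1),o['ft_torque'].round(3),o['effort'].round(2)[5], o['width'])"; done
```

```text
[ 0.5651 -0.184   0.0585] [ 1.7993e+02 -2.0000e-02  5.2010e+01] [ 2.  -1.3  6.7] [-0.453 -0.626 -0.061] -0.08 0.04597203188967066
[ 0.565  -0.1841  0.0585] [ 1.7994e+02 -1.0000e-02  5.0570e+01] [ 0.6 -2.3  6.6] [-0.529 -0.567  0.003] -0.08 0.04562601289217519
[ 0.5651 -0.1841  0.0585] [179.93   0.    49.2 ] [ 2.3 -1.9  5. ] [-0.644 -0.649  0.536] -0.66 0.04593879092011438
[ 0.565  -0.184   0.0585] [1.7994e+02 3.0000e-02 4.7850e+01] [ 0.9 -0.9  6.7] [-0.362 -0.433  1.227] -1.43 0.04555749903234862
```

The torque rises sharply from about 0 to 1.2 N m at tool yaw 48–49°. That matches the predicted stop (53.6° minus 4° of play). I'll confirm by picture that it is the valve stop and not the block.

```bash
python3 - <<'E'
from h import *
S=snapshot("side");T=snapshot("top")
r=lambda im,x,y,w,h,f:cv2.resize(im[y:y+h,x:x+w],None,fx=f,fy=f,interpolation=cv2.INTER_CUBIC)
cv2.imwrite("pics/c1.png",r(S["img"],255,225,130,100,6))
cv2.imwrite("pics/c2.png",r(T["img"],320,150,110,110,5))
E
```

```text
(no output)
```

View pics/c1.png

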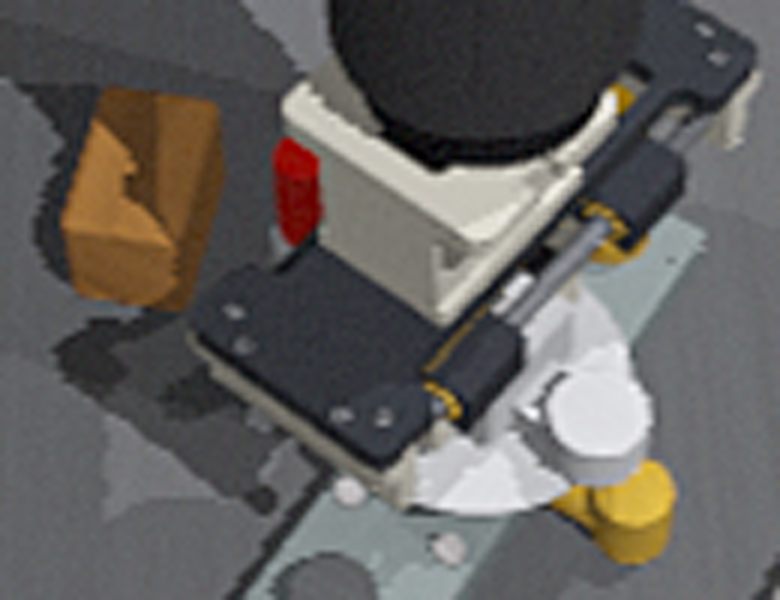

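View pics/c2.png

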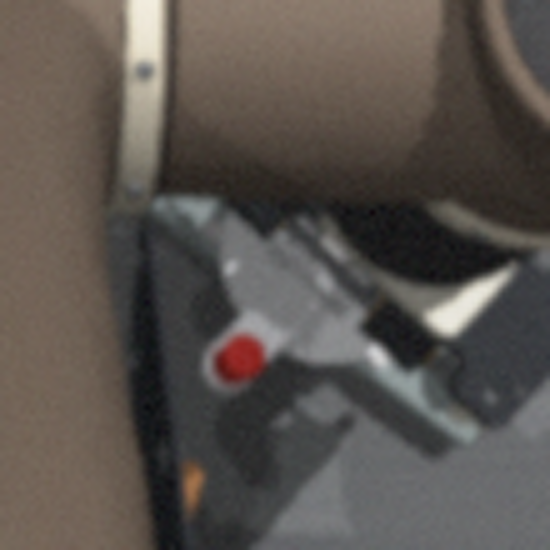

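```bash
python3 - <<'E'
from h import *
S=snapshot("side");T=snapshot("top")
c=lambda f,o,X,Y:((X+.5)/f-.5+o[0],(Y+.5)/f-.5+o[1])
p=tri(S,c(4,(285,225),302,320),T,c(4,(335,155),259,104));print(p);d=p[0][:2]-[.562,-.1825];print(np.hypot(*d),np.degrees(np.arctan2(d[1],d[0])))
P=cloud(S);print(P[310,360],P[308,361])
for n,s,X,Y in(("S",S,(285,225),(272,289)),("T",T,(335,155),(248,122))):
    q=onz(s,*c(4,X,*Y),.048);d=q[:2]-[.562,-.1825];print("black",q,np.degrees(np.arctan2(d[1],d[0])),np.hypot(*d))
E
```

```text
(array([ 0.6126, -0.2189,  0.0374]), array([0.8, 0.8]))
0.062332335107871575 -35.73001650089108
[ 0.61105692 -0.22727867  0.03030281] [ 0.61349064 -0.22299935  0.0304471 ]
black [ 0.59750391 -0.2066914   0.048     ] -34.26945569977932 0.042962213968393774
black [ 0.60002597 -0.20973377  0.048     ] -35.60980749062849 0.04677234714580682
```

The bystanders are clear: the knob under the counterweight is about 35 mm tall, and the block is well apart from the post. So this is the valve's stop, with contact at tool yaw about 50.2°. The quarter turn back plus twice the play takes the tool to about 148°. I'll turn there in steps, following the small grip offset.

```bash
python3 -m handwheel '[0,0.006,0.011,0,0,0,0.0139,0,0.006,0.011,0,0,0,0.0278,0,0.003,0.011,0,0,0,0.0278,0,0.002,0.011,0,0,0,0.0278,0,0,0.011,0,0,0,0.0278,0,0,0,0,0,0,0]'; python3 -m handwheel '[0,-0.002,0.011,0,0,0,0.0278,0,-0.004,0.011,0,0,0,0.0278,0,-0.006,0.01,0,0,0,0.0278,0,-0.006,0.009,0,0,0,0.0278,0,0,0,0,0,0,0]'; python3 -c "
from rig import *
o=get_obs();print(o['position'].round(4),o['tool_rot'].round(2),o['ft_force'].round(1),o['ft_torque'].round(3),o['effort'].round(2)[5], o['width'])"
```

```text
t: 18.68
position: [0.5654, -0.1821, 0.0585]
tool_rot: [180.0, 0.0, 92.9]
ft_force: [1.0, -1.6, 8.2]
width: 0.0459
t: 19.3
position: [0.5646, -0.1806, 0.0585]
tool_rot: [-180.0, 0.1, 132.9]
ft_force: [0.3, -2.4, 6.7]
width: 0.0457
[ 0.5646 -0.1806  0.0585] [-1.7998e+02  5.0000e-02  1.3292e+02] [ 0.3 -2.4  6.7] [-1.123 -0.225  0.193] 1.06 0.045714539221927114
```

```bash
python3 -m handwheel '[0,-0.009,0.008,0,0,0,0.0278,0,-0.004,0.004,0,0,0,0.0142,0,0,0,0,0,0,0,0,0,0,0,0,0,0]'; python3 - <<'E'
from h import *
o=get_obs();print(o['position'].round(4),o['tool_rot'].round(2),o['ft_force'].round(1),o['ft_torque'].round(3),o['effort'].round(2)[5], o['width'])
S=snapshot("side");T=snapshot("top")
r=lambda im,x,y,w,h,f:cv2.resize(im[y:y+h,x:x+w],None,fx=f,fy=f,interpolation=cv2.INTER_CUBIC)
cv2.imwrite("pics/d1.png",r(S["img"],255,235,130,100,6))
E
```

```text
t: 19.8
position: [0.5641, -0.1802, 0.0585]
tool_rot: [-180.0, 0.0, 147.9]
ft_force: [0.7, -4.2, 7.0]
width: 0.0463
[ 0.5641 -0.1802  0.0585] [-1.7996e+02  4.0000e-02  1.4789e+02] [ 0.7 -4.2  7. ] [-1.364 -0.228  0.082] -0.06 0.04625677759630632
```

View pics/d1.png

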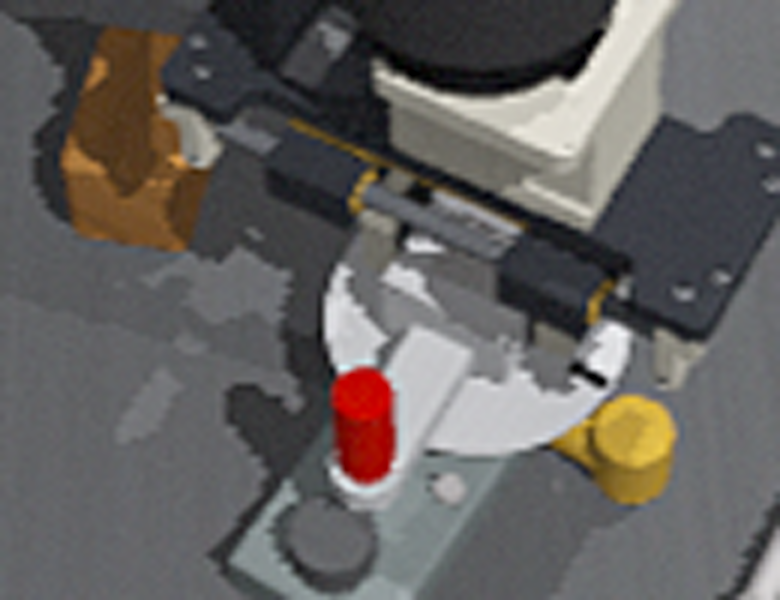

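Now at tool yaw 147.9°. I'll check the crank's direction from the post before letting go.

```bash
python3 - <<'E'
from h import *
S=snapshot("side");T=snapshot("top")
c=lambda f,o,X,Y:((X+.5)/f-.5+o[0],(Y+.5)/f-.5+o[1])
us=c(6,(255,235),362,392)
r=lambda im,x,y,w,h,f:cv2.resize(im[y:y+h,x:x+w],None,fx=f,fy=f,interpolation=cv2.INTER_CUBIC)
H,Sa,V=cv2.split(cv2.cvtColor(T["img"],cv2.COLOR_BGR2HSV));red=(((H<8)|(H>172))&(Sa>120)&(V>80)).astype(np.uint8)
print(blob(red,380,190,60,60))
p=onz(S,*us,.112);d=p[:2]-[.562,-.1825];print(p,np.degrees(np.arctan2(d[1],d[0]))%360,np.hypot(*d))
cv2.imwrite("pics/d2.png",r(T["img"],350,160,90,90,6))
E
```

```text
((417.82716049382714, 215.2469135802469), 81)
[ 0.52179007 -0.24567374  0.112     ] 237.52334576764537 0.07488498250410795
```

View pics/d2.png

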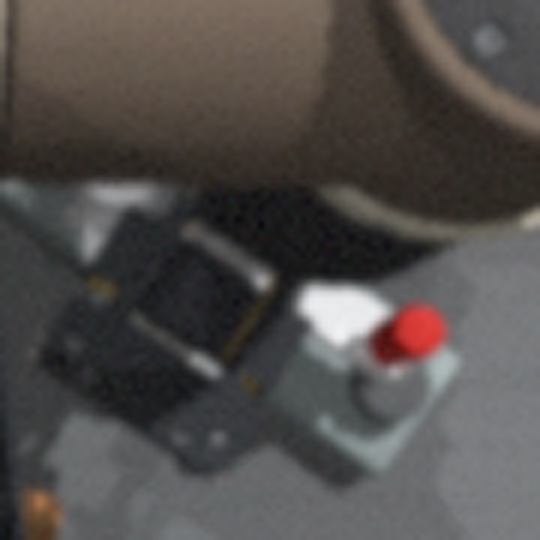

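The crank points at 237.5° with its post at 74.9 mm radius, which is the quarter turn plus play. Releasing and lifting straight up.

```bash
python3 -m handwheel '[0.85,0,0,0,0,0,0,0.85,0,0,0,0,0,0,0.85,0,0,0,0,0,0,0.85,0,0,0,0,0,0,0.85,0,0,0,0,0,0]'; python3 -m handwheel '[0.85,0,0,0.2,0,0,0,0.85,0,0,0.5,0,0,0,0.85,0,0,1,0,0,0,0.85,0,0,1,0,0,0,0.85,0,0,1,0,0,0,0.85,0,0,1,0,0,0,0.85,0,0,0,0,0,0]'; python3 - <<'E'
from h import *
o=get_obs();print(o['position'].round(4),o['tool_rot'].round(2),o['ft_force'].round(1))
E
```

```text
t: 20.62
position: [0.5639, -0.1793, 0.0576]
tool_rot: [-180.0, -0.0, 147.6]
ft_force: [-0.1, -0.2, -0.1]
width: 0.0742
t: 21.5
position: [0.5658, -0.1798, 0.2503]
tool_rot: [179.8, 0.4, 147.6]
ft_force: [0.3, -0.5, -0.2]
width: 0.0743
[ 0.5658 -0.1798  0.2503] [179.82   0.38 147.59] [ 0.3 -0.5 -0.2]
```

```bash
python3 -m handwheel '[1,-0.6,0.9,0.3,0,0,0,1,-0.6,0.9,0.3,0,0,0,1,-0.6,0.9,0.3,0,0,0,1,-0.6,0.9,0,0,0,0,1,-0.6,0.9,0,0,0,0,1,0,0.9,0,0,0,0,1,0,0.9,0,0,0,0,1,0,0.9,0,0,0,0,1,0,0,0,0,0,0]'; python3 - <<'E'
from h import *
S=snapshot("side");T=snapshot("top")
r=lambda im,x,y,w,h,f:cv2.resize(im[y:y+h,x:x+w],None,fx=f,fy=f,interpolation=cv2.INTER_CUBIC)
cv2.imwrite("pics/e1.png",r(S["img"],255,225,130,100,6))
cv2.imwrite("pics/e2.png",r(T["img"],335,140,110,110,5))
cv2.imwrite("pics/e3.png",S["img"])
E
```

```text
t: 22.62
position: [0.4437, 0.1102, 0.2815]
tool_rot: [-180.0, -0.0, 147.7]
ft_force: [-0.8, -0.2, -0.1]
width: 0.0876
```

View pics/e1.png

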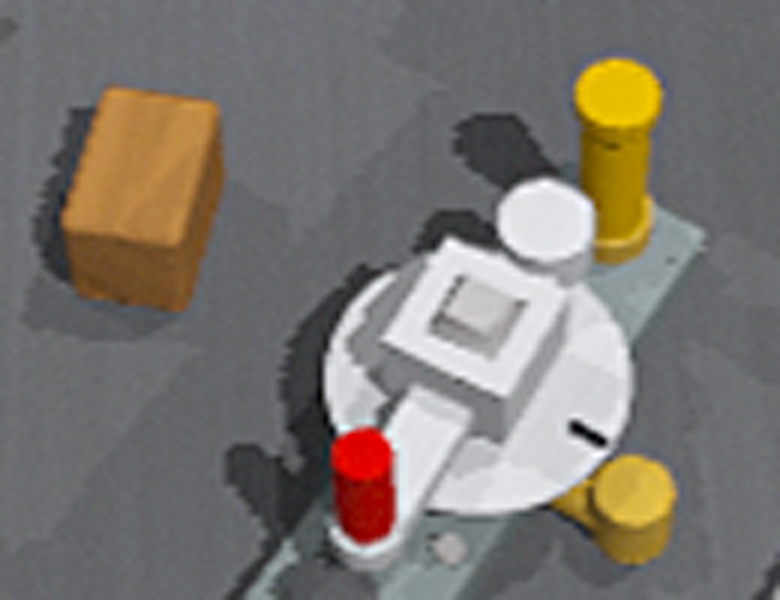

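View pics/e2.png

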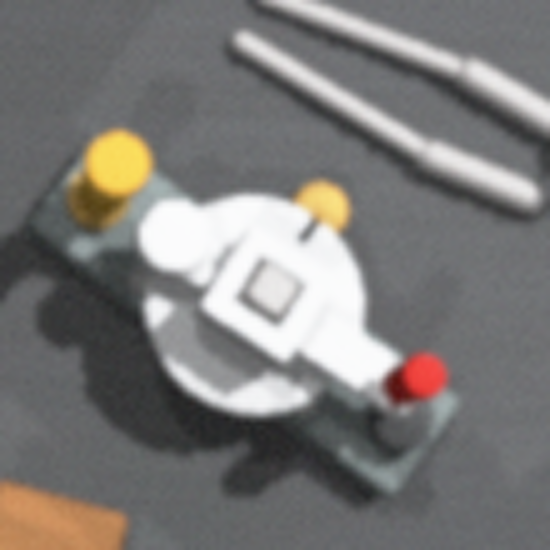

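View pics/e3.png

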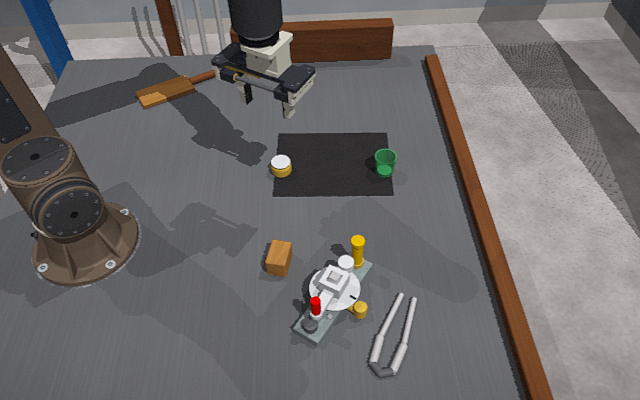

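The crank is seated on the spindle with its arm over the plug end, and the bystanders look unmoved. The spindle's nose shows through the bore, so I'll check its angle and the hub's height.

```bash
python3 - <<'E'
from h import *
S=snapshot("side");T=snapshot("top")
r=lambda im,x,y,w,h,f:cv2.resize(im[y:y+h,x:x+w],None,fx=f,fy=f,interpolation=cv2.INTER_CUBIC)
for n,s in(("S",S),("T",T)):
    P=cloud(s);d=np.hypot(P[...,0]-.562,P[...,1]+.1825)
    m=(d<.033)&(P[...,2]>.08)&(P[...,2]<.089);print(n,"hub top z",np.median(P[m][:,2]),P[m].mean(0),"nose z",np.median(P[(d<.008)][:,2]))
    m2=((d<.036)&(P[...,2]>.08)&(P[...,2]<.089));print(cv2.minAreaRect(P[m2][:,:2].astype(np.float32)))
cv2.imwrite("pics/n1.png",np.hstack([r(S["img"],315,260,40,36,10),r(T["img"],373,183,35,36,10)]))
E
```

```text
S hub top z 0.08495759848026868 [ 0.56048832 -0.18446     0.08488216] nose z 0.0921340870478328
((0.5626274347305298, -0.17921122908592224), (0.057506710290908813, 0.04695243760943413), 57.16948318481445)
T hub top z 0.08388897848880913 [ 0.56046905 -0.18147853  0.08403306] nose z 0.09055070284508404
((0.5613563060760498, -0.1825067698955536), (0.04611147195100784, 0.04711193963885307), 58.73282241821289)
```

View pics/n1.png

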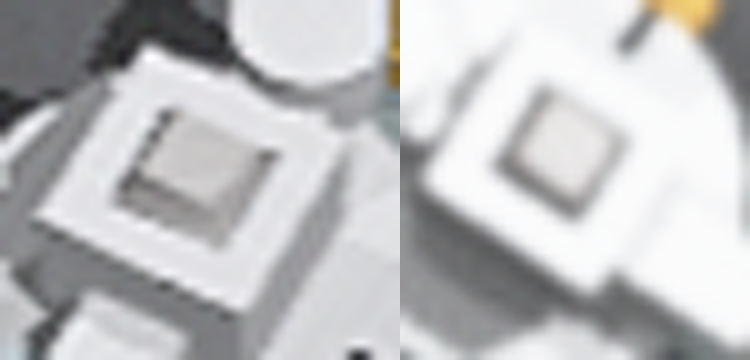

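```bash
python3 - <<'E'
from h import *
S=snapshot("side");T=snapshot("top")
c=lambda f,o,X,Y:((X+.5)/f-.5+o[0],(Y+.5)/f-.5+o[1])
def ang(s,o,a,b,z):
    p=onz(s,*c(10,o,*a),z);q=onz(s,*c(10,o,*b),z);d=(q-p)[:2];return np.degrees(np.arctan2(d[1],d[0]))%90,np.hypot(*d)
print("S hub",ang(S,(315,260),(148,46),(345,130),.085),ang(S,(315,260),(35,215),(243,308),.085),ang(S,(315,260),(345,130),(243,308),.085))
print("S nose",ang(S,(315,260),(178,116),(243,144),.092),ang(S,(315,260),(143,178),(210,205),.092))
o=(373,183)
print("T hub",ang(T,o,(35,185),(180,290),.085),ang(T,o,(35,185),(120,45),.085))
print("T nose",ang(T,o,(156,104),(217,142),.092),ang(T,o,(110,160),(172,205),.092),ang(T,o,(156,104),(110,160),.092))
E
```

```text
S hub (np.float64(59.63512330329101), np.float64(0.044275398988397344)) (np.float64(59.331703260410976), np.float64(0.04604439892032584)) (np.float64(59.528005871260675), np.float64(0.04580543329535487))
S nose (np.float64(59.60848407997435), np.float64(0.014442425123845725)) (np.float64(61.38543604938273), np.float64(0.014566348735597956))
T hub (np.float64(55.16173291014408), np.float64(0.04040343096274933)) (np.float64(59.43346266602073), np.float64(0.038393788058309265))
T nose (np.float64(59.15884653251457), np.float64(0.016198254104650468)) (np.float64(55.03483469973024), np.float64(0.017206966399475047)) (np.float64(51.43570064970535), np.float64(0.016880819678552456))
```

```bash
python3 - <<'E'
from h import *
for n,z in(("side",.092),("top",.092)):
    s=snapshot(n);g=cv2.cvtColor(s["img"],cv2.COLOR_BGR2GRAY)
    P0=s["R"]@np.array([.562,-.1825,z])+s["t"];K=s["camera_matrix"];u0,v0=(K@P0)[:2]/P0[2];x,y=int(u0)-14,int(v0)-14
    f=16;im=cv2.resize(g[y:y+29,x:x+29],None,fx=f,fy=f,interpolation=cv2.INTER_CUBIC)
    ci=int((v0-y+.5)*f),int((u0-x+.5)*f);print(n,u0,v0,im[ci])
    for t in(4,6,9,12):
        b=cv2.inRange(im,int(im[ci])-t*2,int(im[ci])+t)
        k,l=cv2.connectedComponents(b);m=(l==l[ci]).astype(np.uint8);vs,us=np.nonzero(m)
        W=np.array([onz(s,(a+.5)/f-.5+x,(c+.5)/f-.5+y,z)[:2] for a,c in zip(us[::3],vs[::3])])
        print(t,m.sum(),cv2.minAreaRect((W*1000).astype(np.float32)))
E
```

```text
side 334.2422425024104 275.719639607137 198
4 12466 ((561.1292724609375, -186.1162109375), (26.95733642578125, 27.33451271057129), 59.83331298828125)
6 15580 ((561.122802734375, -186.1090087890625), (27.084068298339844, 27.42758560180664), 59.7831916809082)
9 19310 ((561.1016235351562, -186.0654754638672), (27.340373992919922, 27.587942123413086), 59.4874153137207)
12 22309 ((561.1275024414062, -186.08157348632812), (27.59068489074707, 27.78609848022461), 59.34944152832031)
top 389.02663986765424 197.61157692086664 231
4 8844 ((563.3477172851562, -183.265380859375), (14.210784912109375, 14.56413745880127), 53.64282989501953)
6 16410 ((561.251953125, -181.38922119140625), (27.84515380859375, 28.250036239624023), 59.063358306884766)
9 20256 ((561.3579711914062, -181.37606811523438), (28.507238388061523, 28.696266174316406), 58.350433349609375)
12 23909 ((561.3419799804688, -181.32408142089844), (29.2329158782959, 29.61111068725586), 58.013916015625)
```

The clean nose segment in the top view gives the spindle at 53.6°, against a bore at 58–59°. So the crank leads by its 4° of play and the spindle lies along the pipe–plug line, i.e. about 90° open. Handing in.

```bash
python3 -c "
from rig import *
print(get_obs()['t']);print(hand_in())"
```

```text
23.025
the job is handed in; nothing more can be done
None
```

The crank is on the spindle and fully home. I turned the valve clockwise to its stop, backed it off a quarter turn and left the crank in place. I handed in at 23.0 s with the arm clear; no verdict is reported.

**Fit:** The crank arm sits opposite the pointer, so its swing keeps away from the yellow pipe. The hub met the collar at TCP height 58.5 mm, against 58.6 mm predicted. After release the hub top measured 84–85 mm and the nose 91–92 mm, both as they should be when seated.

**Turning:** The stop showed as a rise in torque to 1.2 N m, with contact at about 50.2° tool yaw. I then turned back to about 148°, which is 90° plus the play on both sides.

**Last checks:**
- **Spindle angle:** The one clean top-view measurement put the spindle at about 53.6°, roughly 90° open. Hand-picked corners of the nose scattered from about 51° to 61°, and the other automatic fits caught the bore instead. I rely on the first reading, the torque stop and the tool yaw.
- **Pointer:** The counterweight and hub hid it in the final views, so I could not check it against the green mark directly.
- **Grip offset:** The hub sat about 3 mm off the tool centre along the arm. I allowed for this while turning, and side forces stayed under about 5 N.
- **Bystanders:** The tumbler, tin, block and jacks looked unmoved in the final pictures. I did not remeasure their positions.

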